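# Open the food-waste caddy by its hidden flush button

### The arm

A 7-joint arm with a two-finger parallel gripper is mounted at the origin on the work surface. World frame = base frame: x ahead of the robot, y to its left, z up, the work surface at z = 0. Lengths are in m, angles in rad, forces in N, time in s.
With the tool pointing down it reaches from about 0.425 to 0.825 m from the base axis. Payload 3.6 kg.
Tool frame: the origin (TCP) lies between the finger pads; the fingertips stand 25 mm ahead of it and the grasp point (between the pads) lies 6 mm ahead of it; z points along the fingers, y is the line along which they close (so a half turn about z gives the same grasp; the last joint's range is limited). The gripper opens to 85 mm and grips with 20 to 120 N. Pads are 22 mm wide; open, the fingers measure 114 mm over their backs; the gripper's body (76 mm by 85 mm) begins 54 mm behind the grasp point. The pads swing forward as they close: fully open they stand 13 mm farther back than shut.
Start: joints at [1.153, 0.615, -0.013, 1.423, 0.008, 1.103, -0.04], TCP at [0.248, -0.601, 0.256] pointing down, gripper open.
Joint ranges: [-3.12, 3.12], [-0.3, 2.06], [-1.34, 1.32], [0.26, 2.42], [-1.36, 4.5], [0.01, 1.98], [-2.84, 2.84]. Speed limits (rad/s): [2.79, 2.79, 3.14, 3.14, 3.14, 3.14, 3.14].

### API

Orientations are given as a rotation vector (axis times angle).
In Python, from plant import arm, optics, order gives the robot as it stands.
- The arm moves only by the shell command python3 -m inch 'ROWS' [FORCE]. ROWS is a JSON object of lists of equal length, an entry for each row: "jaw": the closure, from 0 (fully open) to 1 (shut); "slide": the shift along the tool's x, y, z each as a share of 50 cm, from -1 to 1, a list of three; "yaw": the turn about the tool's z as a share of 90 degrees, from -1 to 1. A call has 1 to 20 rows; each row is the pose to reach, as a shift and turn from the pose commanded when the call began, along the tool's axes at that moment; what a row does not reach only later rows make up. A row lasts 1/8 s, in which the tool goes at most 62.5 mm and 10.7 degrees, less where a joint would pass 70% of its speed; a pose out of reach is approached as far as the arm can. A call with a number of a shift or a turn outside -1 to 1 is refused whole. A call with a gripper value outside its range is refused whole. The fingers move at their own pace and stop on an object; FORCE is the grip in N (left out, the last holds). Time passes only in rows, so rows that repeat a pose let the fingers close. It gives the time, the measured TCP pose, the force, the opening and the grip force at its end, in the units of the state.
- arm.observe(): the state, without advancing time (a new reading comes with each control period).
- optics.read_camera(name): name is "scene" or "top" or "wrist"; returns a dict with "img" (384x512x3 uint8, red, green, blue), "vfov" (degrees; the focal length in pixels is half the picture's height over the tangent of half this angle, whatever the lens; pixels are square), "cx", "cy" (the principal point, pixels), "extrinsics" (4x4, takes a point from camera to world coordinates); the wrist camera has in their place "tool_from_camera" (4x4, takes a point from camera to tool coordinates, whose origin is the TCP and whose axes are the flange's). Camera axes: x right, y down, z forward; pixel columns grow to the right and rows downward; lengths in m; the calibration is good to about 2 mm. The wrist camera is an equidistant fisheye: a pixel r from the principal point sees the ray r / f radians off the axis. A picture is of the moment at which its call begins: read the wrist's pose just before it. There is no depth.
- order.hand_in(): hands the job in; it is judged then, once.
The state is a dict: "time_s": time; "joint_pos": joint angles; "joint_vel": joint speeds; "joint_torque": joint torques, N m; "position": TCP position; "orientation": TCP orientation; "contact_force": force on the tool from outside, world axes, zero at the start; "ft_torque": the same for the moment, N m; "opening": opening from 0.0 (shut) to 1.0 (fully open); "grasp_force": force on a finger pad.
Only numpy, scipy, OpenCV 4.12 (cv2) and the standard library are available. Lean on these libraries where they do the work, as an engineer would, in place of code of your own. Each camera call takes 0.05 s, during which the arm holds its last target. There are 200 camera calls.

### The job

Open the food-waste caddy on the island so that scraps can go in: its lid is held by a catch whose unmarked button is set flush somewhere along the plain strip across the front of the caddy's top, so feel lightly along the strip with a fingertip until it gives. Push the button right in so that the lid springs up and stands open by itself, then take the hand away from everything. Only fingertip touching and pressing is wanted: do not pick up or shift the lunchbox, bottle, bowl or fork.

Things in the scene. Friction and masses are not known exactly. Their poses are not given: they have to be found in the camera images.
- caddy: White plastic food-waste caddy, 250 deep (x) by 340 wide (y) by 170 mm high, flat level top; stands fast on rubber feet. Origin: centre of its underside, on the island; x points from the front strip to the hinge, z up. On top, the front 75 mm (x -125 to -50 mm) is the fixed strip; behind a 2 mm gap lies the lid (x -48 to 113 mm, 320 mm wide), hinged along the back.
- strip (a point): Point on the top face of the caddy's front strip, in the middle of its 340 mm length and 75 mm depth, 170 mm above the island; axes as the caddy's. The release button's centre lies on this point's y axis (the strip's long middle line), anywhere from 45 mm to one side to 45 mm to the other. All of the strip but the button is rigid.
- button (a joint): How far the release button is pushed straight down: 0 at rest, 0.006 m fully in. A flat plate of the same white plastic, 40 mm (x) by 48 mm (y), its top 1 mm below the strip, a 2 mm gap all round it (opening 44 by 52 mm). It starts to give at 1.8 N, is fully in at 5.4 N and springs back; the catch lets go at about 4.5 mm.
- lid (a joint): Opening angle of the lid about its back hinge: 0 shut and caught, about 1.35 rad fully open. Once the catch lets go, the lid's spring swings its front edge up and back, away from the strip, in about 2 s, and it stays up.
- lunchbox_center (a point): Centre of a closed square plastic lunchbox with a latching flap on each side, 166 by 166 by 68 mm; bystander beside the caddy.
- bottle_center (a point): Point 110 mm up the axis of an upright steel bottle with a black flip-top lever cap, 72 mm across, about 226 mm high; bystander beside the caddy.
- bowl_center (a point): Centre, half-way up, of a white ceramic bowl 144 mm across and 58 mm high; bystander beside the caddy.
- fork_center (a point): Middle of a bamboo fork 180 mm long and 5 mm thick, lying flat; bystander in front of the caddy.

How it is judged:
By the outcome, as a careful person would: the job done as asked, in the order asked, and still so for the second after the job is handed in, with the robot touching nothing.
It also fails if it takes over 50 s, if anything falls off the work surface, if the arm or the gripper's body presses on something with over 40 N, if the wrist force passes 120 N, or if a joint passes its speed limit or range.

## Working session

There is one attempt and no reset: what is moved stays moved. The work goes in short steps, Python scripts to look and compute and a shell command to move; the robot and the scene stay as the last step left them, time stands still between calls to the robot, and variables do not carry over. Pictures are saved under pics/ and viewed, at most 10 in all, crops included, and the job is handed in when it is done.

```bash
mkdir -p pics; python3 - <<'E'
from plant import arm, optics
import cv2,numpy as np
s=arm.observe();print(s['time_s'],s['position'],s['orientation'],s['contact_force'])
for n in ("scene","top"):
    c=optics.read_camera(n);print(n,c['vfov'],c['cx'],c['cy'],np.round(c['extrinsics'],4).tolist())
    cv2.imwrite(f'pics/{n}.png',cv2.resize(c['img'][:,:,::-1],(800,600),interpolation=cv2.INTER_CUBIC))
E
```

```text
0.0 [ 0.2473269  -0.60033763  0.25512785] [-3.07932205e+00 -6.09550793e-01  8.60183415e-04] [-0.56174756 -0.40610512 -0.39283757]
scene 47.628743111004425 246.7204761028484 193.776993466908 [[-0.9187, 0.3471, -0.1885, 0.7618], [0.3949, 0.8108, -0.4321, 0.4624], [0.0028, -0.4714, -0.8819, 1.0399], [0.0, 0.0, 0.0, 1.0]]
top 51.13920892901209 252.65230078543783 192.59436375914598 [[0.0081, -0.9988, 0.0478, 0.5345], [-0.9998, -0.0089, -0.0173, 0.0341], [0.0177, -0.0477, -0.9987, 1.0563], [0.0, 0.0, 0.0, 1.0]]
```

View pics/scene.png

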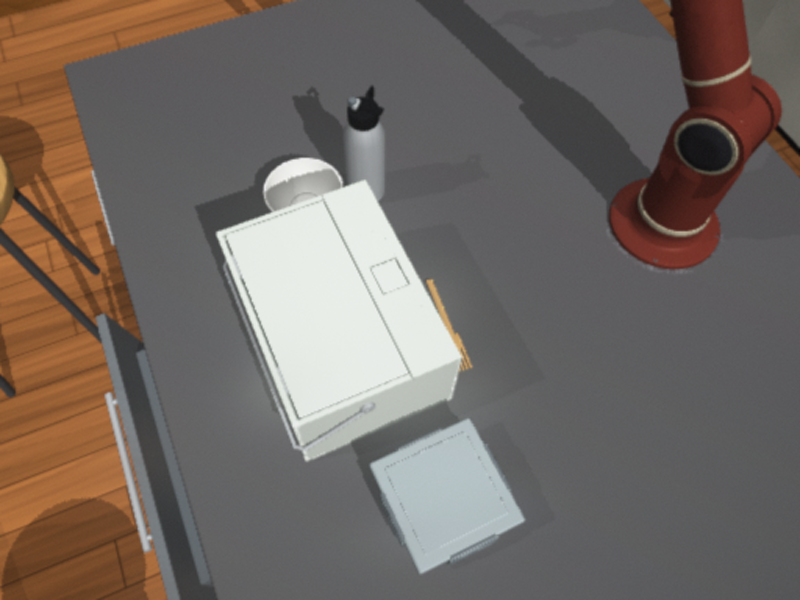

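View pics/top.png

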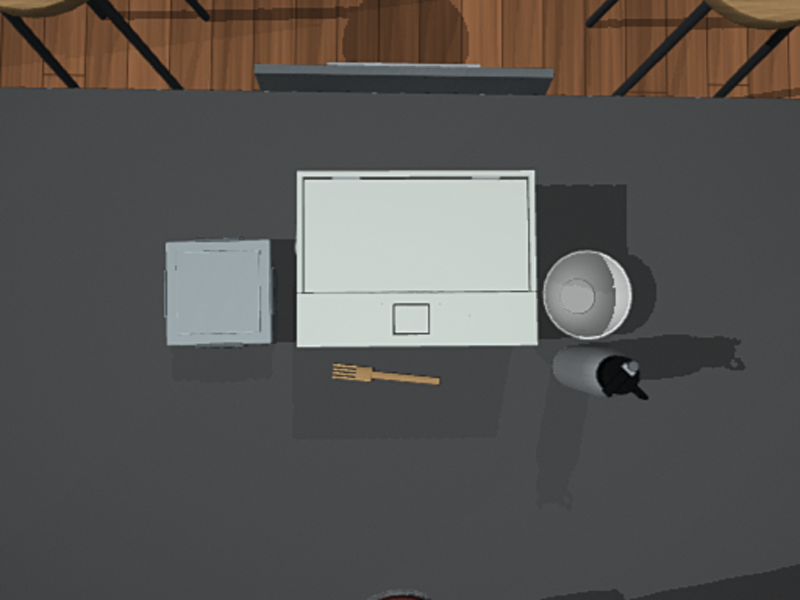

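The top view shows the caddy's top face with its front corners at (297,347) and (538,346), and back corners at (297,170) and (535,170), all in 800×600 pixels. A faint rectangle on the strip at about (411,319) looks like the button outline. The fork lies in front of the caddy, the lunchbox to its left, and the bowl and bottle to its right.

```bash
cat > h.py <<'E'
import numpy as np
from plant import arm, optics
from scipy.spatial.transform import Rotation as R
def ray(c,u,v,z):
    f=192/np.tan(np.radians(c['vfov']/2)); E=np.array(c['extrinsics'])
    d=E[:3,:3]@[(u-c['cx'])/f,(v-c['cy'])/f,1]; return E[:3,3]+d*(z-E[2,3])/d[2]
def rel(p):
    s=arm.observe(); return R.from_rotvec(s['orientation']).inv().apply(np.array(p)-s['position'])
E
python3 - <<'E'
from h import *
t=optics.read_camera('top');sc=optics.read_camera('scene')
k=.64
for n,p in dict(FL=(297,347),FR=(538,346),BL=(297,170),BR=(535.5,170),b=(411,319),s1=(297,292),s2=(537,292)).items(): print(n,ray(t,p[0]*k,p[1]*k,.17).round(4))
for n,p in dict(FR=(368,182),FL=(461,358),BR=(217,234),b=(390,275.5)).items(): print('sc',n,ray(sc,p[0]*k,p[1]*k,.17).round(4))
print('bottle cap',ray(t,620*k,375*k,.22))
M=R.from_rotvec(arm.observe()['orientation']).as_matrix();print(M.round(3))
w=optics.read_camera('wrist');print(w['vfov'],w['cx'],w['cy'],np.round(w['tool_from_camera'],3).tolist())
E
```

```text
FL [0.5108 0.1557 0.17  ]
FR [ 0.5148 -0.1847  0.17  ]
BL [0.7625 0.1596 0.17  ]
BR [ 0.7669 -0.1818  0.17  ]
b [ 0.5515 -0.0044  0.17  ]
s1 [0.5883 0.1569 0.17  ]
s2 [ 0.5914 -0.1835  0.17  ]
sc FR [ 0.515  -0.1765  0.17  ]
sc FL [0.5138 0.1576 0.17  ]
sc BR [ 0.7662 -0.1752  0.17  ]
sc b [ 0.5517 -0.0033  0.17  ]
bottle cap [ 0.47811263 -0.28228356  0.22      ]
[[ 0.925  0.381 -0.001]
 [ 0.381 -0.925  0.002]
 [ 0.    -0.002 -1.   ]]
65.70646984690485 256.3647379590083 187.29315196492345 [[-0.0, -0.963, -0.269, 0.067], [1.0, -0.0, -0.0, -0.0], [0.0, -0.269, 0.963, -0.118], [0.0, 0.0, 0.0, 1.0]]
```

```bash
python3 -m inch '{"jaw":[1,1,1,1,1,1,1,1,1,1,1,1,1,1,1,1],"slide":[[0,0,-0.1],[0,0,-0.2],[0.08,-0.07,-0.2],[0.18,-0.15,-0.2],[0.27,-0.23,-0.2],[0.36,-0.31,-0.2],[0.45,-0.38,-0.2],[0.54,-0.46,-0.2],[0.63,-0.54,-0.2],[0.72,-0.62,-0.2],[0.81,-0.7,-0.2],[0.9,-0.77,-0.2],[0.9,-0.77,-0.2],[0.9,-0.77,-0.2],[0.9,-0.77,-0.2],[0.9,-0.77,-0.2]],"yaw":[0,0,0.05,0.1,0.15,0.2,0.25,0.25,0.25,0.25,0.25,0.25,0.25,0.25,0.25,0.25]}' 20
python3 - <<'E'
from h import *
print(rel([.547,-.004,.215]),R.from_rotvec(arm.observe()['orientation']).as_matrix().round(3),arm.observe()['contact_force'])
E
```

```text
time_s: 2.25
position: [0.5166, -0.075, 0.3564]
orientation: [3.141, -0.007, 0.0]
contact_force: [-0.4, -0.1, 0.3]
opening: -0.001
grasp_force: 0.0
[ 0.03008694 -0.07125013  0.14141449] [[ 1.    -0.005  0.   ]
 [-0.005 -1.    -0.   ]
 [ 0.     0.    -1.   ]] [-0.4257248  -0.09818425  0.29438651]
```

```bash
python3 -m inch '{"jaw":[1,1,1,1,1,1],"slide":[[0.06,-0.142,0.06],[0.06,-0.142,0.12],[0.06,-0.142,0.2],[0.06,-0.142,0.25],[0.06,-0.142,0.27],[0.06,-0.142,0.27]],"yaw":[0,0,0,0,0,0]}'
python3 - <<'E'
from h import *
import cv2
s=arm.observe();print(s['position'],s['contact_force'])
c=optics.read_camera('scene');cv2.imwrite('pics/s2.png',cv2.resize(c['img'][80:280,120:370,::-1],(750,600),interpolation=cv2.INTER_CUBIC))
E
```

```text
time_s: 3.0
position: [0.5472, -0.0031, 0.2214]
orientation: [3.142, -0.004, -0.0]
contact_force: [0.6, -0.2, 0.6]
opening: -0.001
grasp_force: 0.0
[ 0.54717211 -0.00314721  0.22137079] [ 0.56150508 -0.23882981  0.61576762]
```

View pics/s2.png

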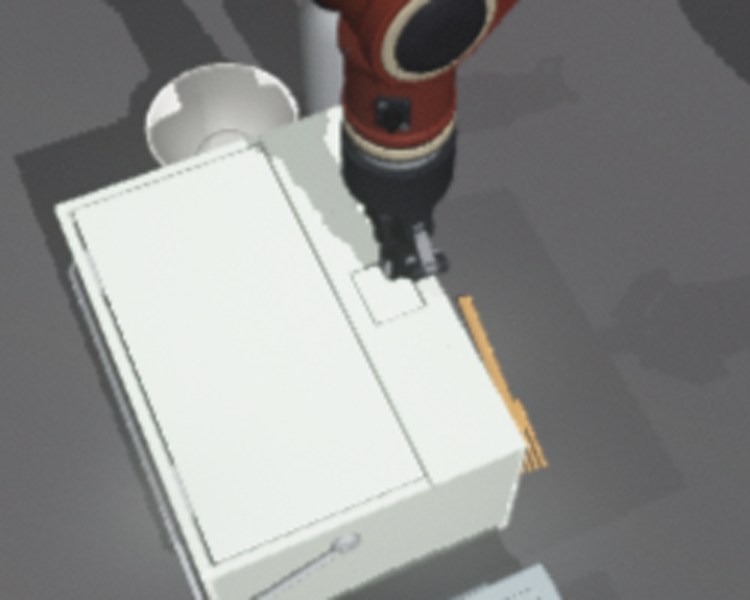

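The shut fingertips, at about (410,270) in the crop, hang just above the outlined plate at about (388,298), clear of everything else. I'll descend gently from here.

```bash
python3 -m inch '{"jaw":[1,1,1,1,1,1,1,1],"slide":[[0,0,0.02],[0,0,0.036],[0,0,0.044],[0,0,0.046],[0,0,0.048],[0,0,0.05],[0,0,0.052],[0,0,0.052]],"yaw":[0,0,0,0,0,0,0,0]}'
```

```text
time_s: 4.05
position: [0.5471, -0.0026, 0.1953]
orientation: [-3.142, 0.003, 0.0]
contact_force: [0.5, 0.2, 0.3]
opening: -0.005
grasp_force: 0.0
```

Tip is at about 0.170. I'll keep going down in 1 mm steps.

```bash
for i in 1 2 3; do python3 -m inch '{"jaw":[1,1],"slide":[[0,0,0.002],[0,0,0.002]],"yaw":[0,0]}' | grep -E "posi|contact"; done
```

```text
position: [0.5471, -0.0026, 0.1943]
contact_force: [0.2, -0.6, 0.2]
position: [0.5472, -0.0026, 0.1936]
contact_force: [-2.0, -0.5, 2.2]
position: [0.5472, -0.0026, 0.1925]
contact_force: [-1.0, 0.1, 3.7]
```

```bash
for i in 1 2 3; do python3 -m inch '{"jaw":[1,1],"slide":[[0,0,0.002],[0,0,0.002]],"yaw":[0,0]}' | grep -E "posi|contact"; done
```

```text
position: [0.5472, -0.0026, 0.1914]
contact_force: [-1.3, -0.2, 3.3]
position: [0.5472, -0.0026, 0.1904]
contact_force: [-1.2, 0.5, 3.9]
position: [0.5472, -0.0026, 0.189]
contact_force: [0.5, 0.3, 1.7]
```

```bash
python3 -m inch '{"jaw":[1,1,1,1],"slide":[[0,0,0.002],[0,0,0.003],[0,0,0.003],[0,0,0.003]],"yaw":[0,0,0,0]}' | grep -E "time|posi|contact"
python3 - <<'E'
from h import *
import cv2
c=optics.read_camera('scene');cv2.imwrite('pics/s3.png',cv2.resize(c['img'][80:280,120:370,::-1],(750,600),interpolation=cv2.INTER_CUBIC))
E
```

```text
time_s: 6.05
position: [0.5472, -0.0026, 0.1881]
contact_force: [-0.9, -0.8, 6.1]
```

View pics/s3.png

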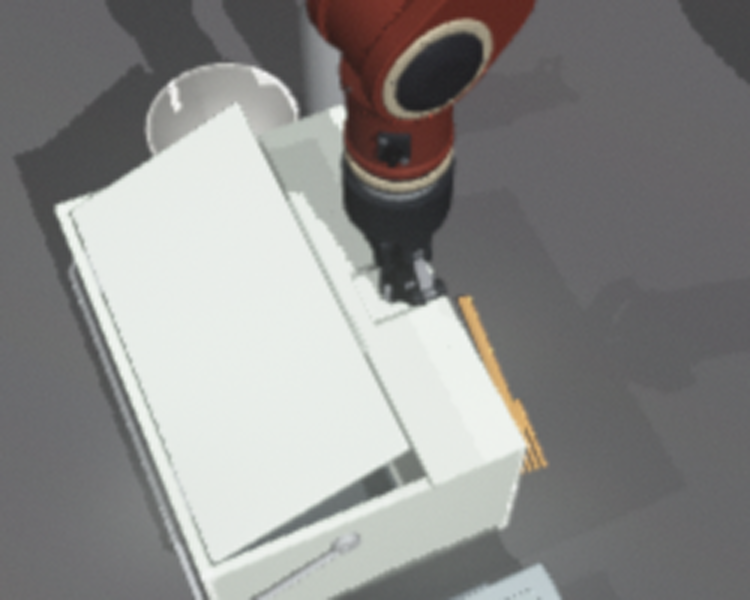

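The lid has released and is swinging up, with its front edge at about (330,290) in the crop. I'll lift off, draw back from the lid, and wait.

```bash
python3 -m inch '{"jaw":[1,1,1,1,1,1,1,1,1,1,1,1,1,1,1,1,1,1,1,1],"slide":[[0,0,-0.02],[0,0,-0.04],[-0.04,0,-0.06],[-0.1,0,-0.1],[-0.14,0,-0.16],[-0.16,0,-0.2],[-0.16,0,-0.2],[-0.16,0,-0.2],[-0.16,0,-0.2],[-0.16,0,-0.2],[-0.16,0,-0.2],[-0.16,0,-0.2],[-0.16,0,-0.2],[-0.16,0,-0.2],[-0.16,0,-0.2],[-0.16,0,-0.2],[-0.16,0,-0.2],[-0.16,0,-0.2],[-0.16,0,-0.2],[-0.16,0,-0.2]],"yaw":[0,0,0,0,0,0,0,0,0,0,0,0,0,0,0,0,0,0,0,0]}' | grep -E "time|posi|contact"
python3 - <<'E'
from h import *
import cv2
c=optics.read_camera('scene');cv2.imwrite('pics/s4.png',cv2.resize(c['img'][:,:,::-1],(800,600),interpolation=cv2.INTER_CUBIC))
E
```

```text
time_s: 8.6
position: [0.4671, -0.0025, 0.2878]
contact_force: [0.7, -0.3, 0.6]
```

View pics/s4.png

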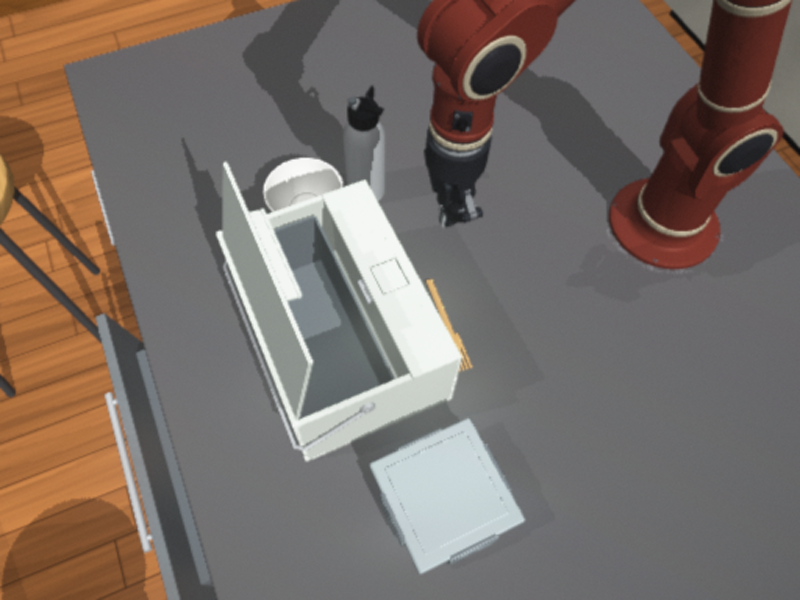

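The lid stands fully open, with its top edge running from (225,165) to (310,360). The hand is clear at about (460,210), and the lunchbox, bottle, bowl and fork haven't moved.

```bash
python3 -c "from plant import order; print(order.hand_in())"
```

```text
the job is handed in; nothing more can be done
None
```

The caddy's lid is open and standing by itself, the hand is clear of everything, nothing else was moved, and the job is handed in (about 9 s used); I felt for the button only at the faint outline I saw in the camera view, where it gave, not along the whole strip.

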